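# Clear the worn cartridge and hold the pump's bleed lever level

### The arm

A 6-joint arm with a two-finger parallel gripper is mounted at the origin on the work surface. World frame = base frame: x ahead of the robot, y to its left, z up, the work surface at z = 0. Lengths are in mm, angles in rad, forces in N, time in s.
With the tool pointing down it reaches from about 400 to 925 mm from the base axis. Payload 12.5 kg.
Tool frame: the origin (TCP) lies on the centre line of the jaws, within the pads' length; the fingertips stand 14 mm ahead of it and the grasp point (between the pads) lies 5 mm behind it; z points along the fingers, x is the direction in which the jaws open and shut, and the axes are right-handed (so a half turn about z gives the same grasp; the last joint's range is limited). The gripper opens to 95 mm and grips with 3 to 60 N. Pads are 20 mm wide; open, the fingers measure 119 mm over their backs; the gripper's body (75 mm by 180 mm) begins 59 mm behind the grasp point.
Start: joints at [1.054, 0.491, 1.559, -0, 1.092, -0.106], TCP at [249.574, 573.025, 228.661] pointing down, gripper open.
Joint ranges: [-3.1, 3.1], [-0.84, 2.19], [0.05, 2.79], [-1.13, 4.28], [0.06, 2.93], [-2.69, 2.69]. Speed limits (rad/s): [2.22, 2.22, 2.79, 3.14, 3.14, 3.14].

### API

Orientations are given as [roll, pitch, yaw] about the fixed x, y, z axes, in that order (R = Rz(yaw) Ry(pitch) Rx(roll)).
In Python, from cell import state, read_camera, job_done gives the robot as it stands.
- The arm moves only by the shell command python3 -m handwheel 'ROWS'. ROWS is JSON, a list of rows, each an object of numbers: "hand": the finger opening in m, from 0 to 0.0951; "x", "y", "z": the shift along the world's x, y, z in m; "spin": the turn about the world's z in units of 5 degrees (1.0 is 5 degrees). In form: [{"hand": .., "x": .., "y": .., "z": .., "spin": ..}, ...]. A call has 1 to 20 rows; each row is the pose to reach, as a shift and turn from the pose commanded when the call began; what a row does not reach only later rows make up. A row lasts 1/12 s, in which the tool goes at most 41.7 mm and 7.16 degrees, less where a joint would pass 70% of its speed; a pose out of reach is approached as far as the arm can. A call with a gripper value outside its range is refused whole. The fingers move at their own pace and stop on an object; the grip force is fixed at half the most. Time passes only in rows, so rows that repeat a pose let the fingers close. It gives the time, the measured TCP pose, the force and the opening at its end, in the units of the state.
- state(): the state, without advancing time (a new reading comes with each control period).
- read_camera(name): name is "side" or "top" or "wrist"; returns a dict with "img" (384x512x3 uint8, red, green, blue), "fx", "fy", "cx", "cy" (pixels), "T" (4x4, takes a point from camera to world coordinates). Camera axes: x right, y down, z forward; pixel columns grow to the right and rows downward; lengths in mm; the calibration is good to about 2 mm. A picture is of the moment at which its call begins. There is no depth.
- job_done(): hands the job in, once; it reports no verdict.
The state is a dict: "t": time; "joints": joint angles; "qvel": joint speeds; "tau": joint torques, N m; "eef_pos": TCP position; "tcp_rot": TCP orientation; "ft_force": force on the tool from outside, world axes, zero at the start; "moment": the same for the moment, N m; "opening": opening from 0.0 (shut) to 1.0 (fully open).
Only numpy, scipy, OpenCV 4.12 (cv2) and the standard library are available. Lean on these libraries where they do the work, as an engineer would, in place of code of your own. Each camera call takes 0.05 s, during which the arm holds its last target. There are 200 camera calls.

### The job

The worn valve cartridge still stands in the port on top of the dosing pump's head: pull it out and drop it into the slatted scrap crate. Then press the pump's spring-loaded bleed lever down until it is level, never pushing it on to its bottom stop, and finish while still holding it level with the gripper, so that a colleague can fit a new cartridge. Leave the new cartridges in their rack, the wrench and the grease jar where they are.

Things in the scene. Friction and masses are not known exactly. Their poses are not given: they have to be found in the camera images.
- pump: Dosing pump bolted to the bench (fixed). Origin: on the bench under the centre of its grey head block, 90 x 90 mm, flat top 90 mm up. Own +z up; own +x from head to yellow motor housing (55 to 180 mm along +x, 100 mm wide, 90 mm high); own -y: side where the bleed lever sticks out. The cartridge port is a round hole, 24 mm wide and 36 mm deep, in the centre of the head's top.
- worn_cartridge: Worn valve cartridge, 66 mm long, about 90 g: steel stem 20 mm dia (0 to 30 mm from origin), collar 34 mm dia (30 to 36), round grey grip 26 mm dia (36 to 66). Origin: centre of the stem's lower end, own +z to the grip. It stands upright and loose (2 mm play) in the pump's port, collar on the head's top, grip 96 to 126 mm above the bench; it pulls out straight up.
- scrap_crate: Open slatted grey sheet-metal scrap crate, outside 180 (own x) x 150 (own y) x 90 mm high, 6 mm walls, about 0.9 kg, loose on the bench. Origin: centre of its underside, own +z up. It stands either at the robot's left or at its right; the new-cartridge rack stands at the other place.
- bleed_lever (a joint): Bleed lever angle, rad: 0 = released, pointing 0.50 rad (29 degrees) above level; grows as it is pressed down; 0.50 = level; 0.85 = bottom stop. A spring always pushes it back up: pressing down on the pad takes about 3 N to start and about 8 N at level (11 N/rad). It hinges about the pump's own x axis through lever_pivot.
- lever_pad (a point): Centre of the top face of the black palm pad at the lever's end, 46 mm (pump's x) x 44 mm (along the lever). It lies 140 mm from the pivot along the lever and 10 mm above its middle line, and moves in an arc: 151 mm above the bench when released; 85 mm above it, 200 mm from the pump's origin towards own -y, when level. Nothing is beneath the pad.
- lever_pivot (a point): Hinge axis of the bleed lever, 75 mm above the bench and 60 mm from the pump's origin towards its own -y.
- rack: Fixed bare aluminium rack block 80 (own x) x 170 (own y) x 40 mm high with three holes in a row; new cartridges stand in the two outer holes. Origin: centre of its underside. Leave alone.
- new_cartridge_a: New cartridge, same shape as the worn one, standing in an outer hole of the rack, its top 76 mm above the bench. Leave it.
- new_cartridge_b: New cartridge, same shape, standing in the other outer hole of the rack. Leave it.
- wrench: Steel wrench 170 mm long lying flat on the bench at the far left, beyond the left-hand place of crate or rack. Bystander.
- grease_jar: Closed jar, 56 mm in diameter and 70 mm high, standing at the far right. Origin: centre of its underside. Bystander.
There are look-alikes about, which are no part of the job. There is more than one size of the scrap_crate; the job needs the larger. Leave any yellow look-alike of the worn_cartridge alone.

How it is judged:
By the outcome, as a careful person would: the job done as asked, in the order asked, and still so for the second after the job is handed in, while the arm keeps its last pose, push and grip.
It also fails if it takes over 51 s, if anything falls off the work surface, if the arm or the gripper's body presses on something with over 40 N, if the wrist force passes 120 N, or if a joint passes its speed limit or range.

## Working session

There is one attempt and no reset: what is moved stays moved. The work goes in short steps, Python scripts to look and compute and a shell command to move; the robot and the scene stay as the last step left them, time stands still between calls to the robot, and variables do not carry over. Pictures are saved under pics/ and viewed, about 8 in all and at most 12, crops included, and the job is handed in when it is done.

```bash
mkdir -p pics
cat > h.py <<'E'
import numpy as np, cv2
from cell import state, read_camera, job_done
def snap(name, fn):
    c=read_camera(name); np.savez('pics/'+fn+'.npz',**{k:np.array(v) for k,v in c.items()})
    cv2.imwrite('pics/'+fn+'.png',cv2.cvtColor(c['img'],cv2.COLOR_RGB2BGR)); return c
def load(fn): return np.load('pics/'+fn+'.npz')
def ray(c,u,v,z):
    d=np.array([(u-c['cx'])/c['fx'],(v-c['cy'])/c['fy'],1]); T=c['T']
    d=T[:3,:3]@d; o=T[:3,3]; return o+d*(z-o[2])/d[2]
def proj(c,p):
    T=c['T']; q=T[:3,:3].T@(np.array(p,float)-T[:3,3]); return np.array([c['fx']*q[0]/q[2]+c['cx'],c['fy']*q[1]/q[2]+c['cy']])
E
python3 - <<'E'
from h import *
for n in ('top','side'):
    c=snap(n,n+'0'); print(n,c['T'].round(2),c['fx'])
s=state(); print(s['t'],s['eef_pos'],s['tcp_rot'],s['opening'],s['ft_force'])
a=cv2.imread('pics/top0.png');b=cv2.imread('pics/side0.png')
E
```

```text
top [[-1.00000e-02 -9.80000e-01  2.20000e-01  2.71530e+02]
 [-1.00000e+00  1.00000e-02 -1.00000e-02 -7.80800e+01]
 [ 0.00000e+00 -2.20000e-01 -9.80000e-01  1.48038e+03]
 [ 0.00000e+00  0.00000e+00  0.00000e+00  1.00000e+00]] 483.9484904588465
side [[-9.80000e-01 -1.10000e-01  1.60000e-01  3.26350e+02]
 [-2.00000e-01  6.00000e-01 -7.70000e-01  1.06028e+03]
 [-2.00000e-02 -7.90000e-01 -6.10000e-01  1.04734e+03]
 [ 0.00000e+00  0.00000e+00  0.00000e+00  1.00000e+00]] 484.45438770848443
0.1 [249.48077064 572.8086275  228.11253004] [-3.14148577e+00  1.03560685e-03  1.15997188e+00] 1.0003685592387994 [ 0.05742932  0.18848809 -1.30601695]
```

View pics/top0.png

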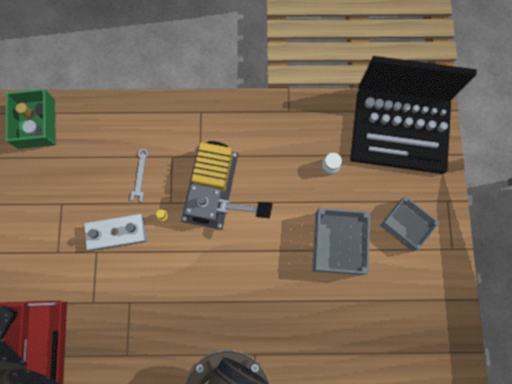

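View pics/side0.png

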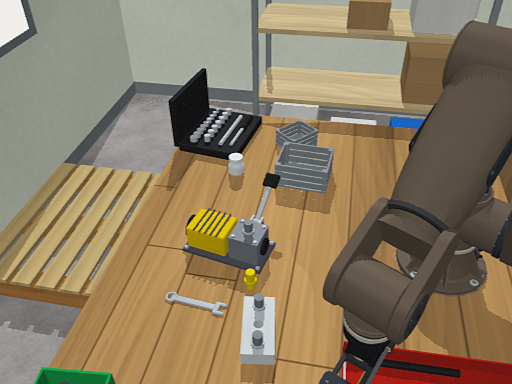

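The top view shows the pump head with the cartridge near (203,202), the lever pad at (264,210), the large crate at (342,241) and the small one at (410,223). The rack is on the left at (115,232), with a yellow decoy at (161,215). I'll enlarge both views for exact pixels.

Run:
```python
from h import *
a=cv2.imread('pics/top0.png')[130:285,170:380]; b=cv2.imread('pics/side0.png')[130:285,170:345]
a=cv2.resize(a,None,fx=3.8,fy=3.8,interpolation=cv2.INTER_CUBIC)
cv2.imwrite('pics/topz.png',a)
c=load('top0')
for n,u,v,z in (('cart',203,202,126),('pad',264,210,151),('crate rim',315,210,90),('',370,212,90),('',368,273,90),('',315,272,90),('jar',332,161,70)): print(n,ray(c,u,v,z).round())
```

```text
cart [542.  65. 126.]
pad [ 513. -108.  151.]
crate rim [ 522. -258.   90.]
 [ 515. -418.   90.]
 [ 340. -402.   90.]
 [ 344. -252.   90.]
jar [ 676. -318.   70.]
```

View pics/topz.png

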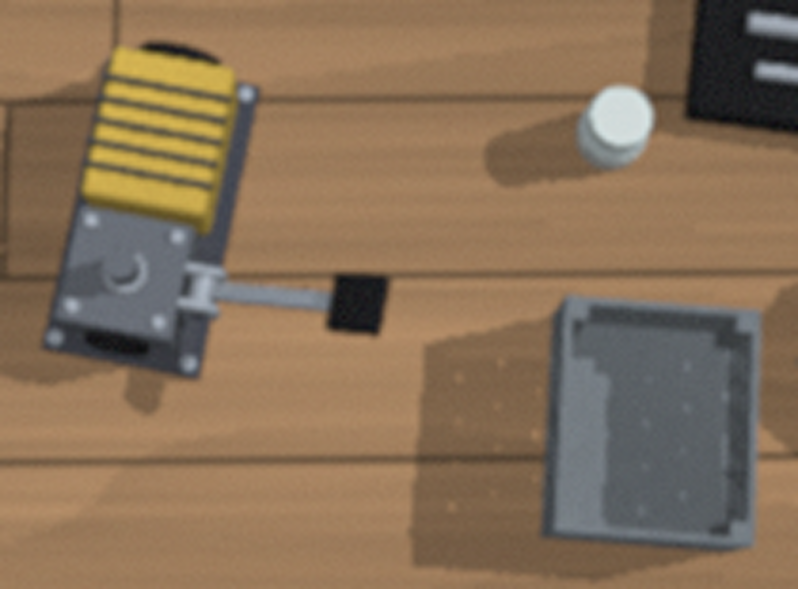

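The enlarged crop shows the head bolts at (91,219), (178,236), (159,323) and (71,305). The pad corners are (335,275), (388,279), (379,334) and (328,328). The rim of the large crate runs (568,298) to (752,545).

Run:
```python
from h import *
c=load('top0'); f=lambda X,Y,z: ray(c,(X+.5)/3.8-.5+170,(Y+.5)/3.8-.5+130,z)
B=np.array([f(*p,92) for p in((91,219),(178,236),(159,323),(71,305))]); o=B.mean(0); print(B.round(),o.round(1))
x=(B[0]+B[1]-B[2]-B[3]); yaw1=np.arctan2(x[1],x[0]); y=(B[0]+B[3]-B[1]-B[2]); yaw2=np.arctan2(y[1],y[0])-np.pi/2
P=f(357,304,151); d=P-o; print('yaw',yaw1,yaw2,'pad',P.round(),np.hypot(*d[:2]),'yawpad',np.arctan2(d[1],d[0])+np.pi/2)
yaw=np.mean([yaw1,yaw2]); my=-np.array([-np.sin(yaw),np.cos(yaw)])
r=np.hypot(140,10)
for q in (0,.5):
    a=.5-q; h=140*np.cos(a)-10*np.sin(a); z=75+140*np.sin(a)+10*np.cos(a); print(q,(o[:2]+my*(60+h)).round(1),z)
for p in ((568,298),(757,311),(752,545),(546,537)): print('rim',f(*p,90).round())
print(proj(c,[*o[:2],126]), 'grip',f(128,269,126).round(1))
s=load('side0'); print('side proj origin top of grip',proj(s,[*o[:2],126]),'pad',proj(s,P))
w=read_camera('wrist'); print(w['T'].round(2),w['fx']); st=state();print(st['t'])
```

```text
[[593.  97.  92.]
 [579.  30.  92.]
 [511.  44.  92.]
 [525. 111.  92.]] [551.9  70.4  92. ]
yaw -0.2026166898501437 -0.20801029227226153 pad [ 514. -107.  151.] 181.2270025137907 yawpad -0.21297087224524724
0 [ 515.6 -103.9] 150.89540102349216
0.5 [ 511.1 -125.4] 85.0
rim [ 528. -270.   90.]
rim [ 517. -415.   90.]
rim [ 340. -401.   90.]
rim [ 347. -247.   90.]
[201.22715638 198.47095811] grip [546.1  64.3 126. ]
side proj origin top of grip [246.61790654 222.01091419] pad [270.49141203 179.04990814]
[[ 4.0000e-01  8.9000e-01  2.2000e-01  1.8722e+02]
 [ 9.2000e-01 -3.9000e-01 -1.0000e-01  5.9965e+02]
 [-0.0000e+00  2.4000e-01 -9.7000e-01  3.8417e+02]
 [ 0.0000e+00  0.0000e+00  0.0000e+00  1.0000e+00]] 296.3594493498961
0.15
```

Checks agree: the bolt spacing is about 69 mm, the lever yaw matches the pump yaw, and the crate is 150 x 180 mm. The pump is at (552,70) with yaw -0.207. I'll move above the cartridge.

```bash
python3 -m handwheel '[{"hand":0.075,"x":0.302,"y":-0.503,"z":-0.01,"spin":2.33},{"hand":0.075,"x":0.302,"y":-0.503,"z":-0.01,"spin":2.33},{"hand":0.075,"x":0.302,"y":-0.503,"z":-0.01,"spin":2.33},{"hand":0.075,"x":0.302,"y":-0.503,"z":-0.01,"spin":2.33},{"hand":0.075,"x":0.302,"y":-0.503,"z":-0.01,"spin":2.33},{"hand":0.075,"x":0.302,"y":-0.503,"z":-0.01,"spin":2.33},{"hand":0.075,"x":0.302,"y":-0.503,"z":-0.01,"spin":2.33},{"hand":0.075,"x":0.302,"y":-0.503,"z":-0.01,"spin":2.33},{"hand":0.075,"x":0.302,"y":-0.503,"z":-0.01,"spin":2.33},{"hand":0.075,"x":0.302,"y":-0.503,"z":-0.01,"spin":2.33},{"hand":0.075,"x":0.302,"y":-0.503,"z":-0.01,"spin":2.33},{"hand":0.075,"x":0.302,"y":-0.503,"z":-0.01,"spin":2.33},{"hand":0.075,"x":0.302,"y":-0.503,"z":-0.01,"spin":2.33},{"hand":0.075,"x":0.302,"y":-0.503,"z":-0.01,"spin":2.33},{"hand":0.075,"x":0.302,"y":-0.503,"z":-0.01,"spin":2.33},{"hand":0.075,"x":0.302,"y":-0.503,"z":-0.01,"spin":2.33},{"hand":0.075,"x":0.302,"y":-0.503,"z":-0.01,"spin":2.33},{"hand":0.075,"x":0.302,"y":-0.503,"z":-0.01,"spin":2.33},{"hand":0.075,"x":0.302,"y":-0.503,"z":-0.01,"spin":2.33},{"hand":0.075,"x":0.302,"y":-0.503,"z":-0.01,"spin":2.33}]'
python3 - <<'E'
from h import *
c=snap('wrist','w1'); s=state(); print(s['t'],s['eef_pos'],s['tcp_rot'],s['opening'])
for p in ([552,70,126],[552,70,96],[515.6,-104,151]): print(proj(c,p))
E
```

```text
t: 1.82
eef_pos: [551.1, 71.2, 218.9]
tcp_rot: [3.141, -0.0, 1.365]
ft_force: [-0.0, 0.1, -0.7]
opening: 0.793
1.8667 [551.22872011  71.02100824 218.87996505] [ 3.14134521e+00 -1.75461508e-04  1.36489961e+00] 0.7953730436856284
[254.13288806 196.75936255]
[254.17598059 188.48838252]
[ 29.09773761 205.44986212]
```

View pics/w1.png

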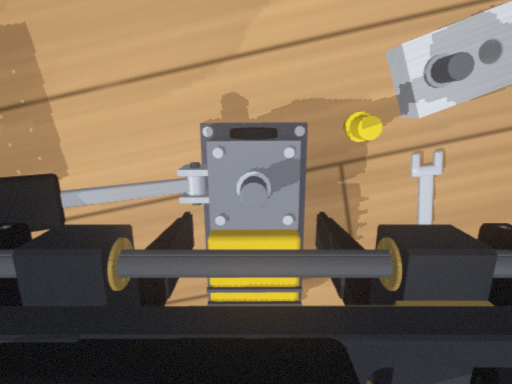

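The wrist view shows the grip at about (254,192) and the collar at about (254,188). The pad is near (29,203). All match the predictions within 2-3 px. Next: descend to TCP z 114, grip and pull.

```bash
python3 -m handwheel '[{"hand":0.075,"x":0.001,"y":-0.001,"z":-0.035},{"hand":0.075,"x":0.001,"y":-0.001,"z":-0.07},{"hand":0.075,"x":0.001,"y":-0.001,"z":-0.09},{"hand":0.075,"x":0.001,"y":-0.001,"z":-0.105},{"hand":0.075,"x":0.001,"y":-0.001,"z":-0.105},{"hand":0.0,"x":0.001,"y":-0.001,"z":-0.105},{"hand":0.0,"x":0.001,"y":-0.001,"z":-0.105},{"hand":0.0,"x":0.001,"y":-0.001,"z":-0.105},{"hand":0.0,"x":0.001,"y":-0.001,"z":-0.105},{"hand":0.0,"x":0.001,"y":-0.001,"z":-0.105},{"hand":0.0,"x":0.001,"y":-0.001,"z":-0.105},{"hand":0.0,"x":0.001,"y":-0.001,"z":-0.105},{"hand":0.0,"x":0.001,"y":-0.001,"z":-0.105},{"hand":0.0,"x":0.001,"y":-0.001,"z":-0.105}]'
```

```text
invalid input
```

```bash
python3 -m handwheel '[{"hand":0.075,"x":0.001,"y":-0.001,"z":-0.035,"spin":0},{"hand":0.075,"x":0.001,"y":-0.001,"z":-0.07,"spin":0},{"hand":0.075,"x":0.001,"y":-0.001,"z":-0.09,"spin":0},{"hand":0.075,"x":0.001,"y":-0.001,"z":-0.105,"spin":0},{"hand":0.075,"x":0.001,"y":-0.001,"z":-0.105,"spin":0},{"hand":0.0,"x":0.001,"y":-0.001,"z":-0.105,"spin":0},{"hand":0.0,"x":0.001,"y":-0.001,"z":-0.105,"spin":0},{"hand":0.0,"x":0.001,"y":-0.001,"z":-0.105,"spin":0},{"hand":0.0,"x":0.001,"y":-0.001,"z":-0.105,"spin":0},{"hand":0.0,"x":0.001,"y":-0.001,"z":-0.105,"spin":0},{"hand":0.0,"x":0.001,"y":-0.001,"z":-0.105,"spin":0},{"hand":0.0,"x":0.001,"y":-0.001,"z":-0.105,"spin":0},{"hand":0.0,"x":0.001,"y":-0.001,"z":-0.105,"spin":0},{"hand":0.0,"x":0.001,"y":-0.001,"z":-0.105,"spin":0}]'
```

```text
t: 3.03
eef_pos: [552.6, 69.0, 113.8]
tcp_rot: [3.141, -0.0, 1.363]
ft_force: [0.5, 0.6, 2.2]
opening: 0.267
```

Gripped at about 25.4 mm (the grip is 26 mm). Now lift straight up.

```bash
python3 -m handwheel '[{"hand":0.0,"x":0,"y":0,"z":0.01,"spin":0},{"hand":0.0,"x":0,"y":0,"z":0.025,"spin":0},{"hand":0.0,"x":0,"y":0,"z":0.05,"spin":0},{"hand":0.0,"x":0,"y":0,"z":0.08,"spin":0},{"hand":0.0,"x":0,"y":0,"z":0.11,"spin":0},{"hand":0.0,"x":0,"y":0,"z":0.14,"spin":0},{"hand":0.0,"x":0,"y":0,"z":0.15,"spin":0},{"hand":0.0,"x":0,"y":0,"z":0.15,"spin":0}]'
python3 - <<'E'
from h import *
c=snap('wrist','w2'); snap('side','s2')
im=np.hstack([cv2.imread('pics/w2.png')[100:384,100:412],cv2.imread('pics/s2.png')[100:384,130:442]]); cv2.imwrite('pics/m2.png',im); print(state()['opening'])
E
```

```text
t: 3.7
eef_pos: [553.2, 69.1, 266.5]
tcp_rot: [3.137, -0.001, 1.363]
ft_force: [-0.2, -0.2, -1.6]
opening: 0.267
0.2656451551080863
```

View pics/m2.png

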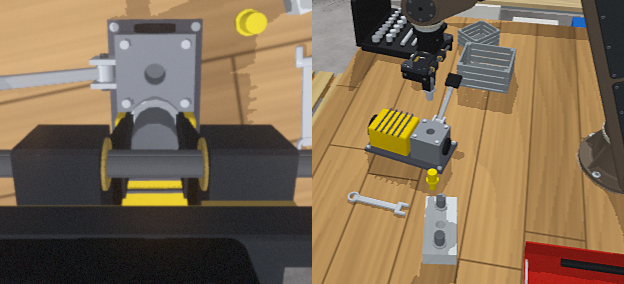

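The port is empty at (155,72) and the cartridge hangs in the jaws. Now over the crate centre at (433,-333).

```bash
python3 -m handwheel '[{"hand":0.0,"x":-0.006,"y":-0.02,"z":0,"spin":0},{"hand":0.0,"x":-0.015,"y":-0.05,"z":0,"spin":0},{"hand":0.0,"x":-0.025,"y":-0.084,"z":0,"spin":0},{"hand":0.0,"x":-0.035,"y":-0.118,"z":0,"spin":0},{"hand":0.0,"x":-0.045,"y":-0.152,"z":0,"spin":0},{"hand":0.0,"x":-0.055,"y":-0.186,"z":0,"spin":0},{"hand":0.0,"x":-0.066,"y":-0.22,"z":0,"spin":0},{"hand":0.0,"x":-0.076,"y":-0.254,"z":0,"spin":0},{"hand":0.0,"x":-0.086,"y":-0.288,"z":0,"spin":0},{"hand":0.0,"x":-0.096,"y":-0.322,"z":0,"spin":0},{"hand":0.0,"x":-0.106,"y":-0.356,"z":0,"spin":0},{"hand":0.0,"x":-0.115,"y":-0.385,"z":0,"spin":0},{"hand":0.0,"x":-0.12,"y":-0.402,"z":0,"spin":0},{"hand":0.0,"x":-0.12,"y":-0.402,"z":0,"spin":0},{"hand":0.0,"x":-0.12,"y":-0.402,"z":-0.03,"spin":0},{"hand":0.0,"x":-0.12,"y":-0.402,"z":-0.06,"spin":0},{"hand":0.0,"x":-0.12,"y":-0.402,"z":-0.08,"spin":0},{"hand":0.0,"x":-0.12,"y":-0.402,"z":-0.08,"spin":0}]'
python3 - <<'E'
from h import *
snap('wrist','w3'); snap('top','t3')
im=np.hstack([cv2.imread('pics/w3.png')[60:384,40:472],cv2.imread('pics/t3.png')[100:300,200:440].repeat(1,0)[:, :] if 0 else cv2.copyMakeBorder(cv2.imread('pics/t3.png')[100:300,200:440],0,124,0,0,0)]); cv2.imwrite('pics/m3.png',im); s=state(); print(s['opening'],s['eef_pos'])
E
```

```text
t: 5.3
eef_pos: [431.0, -330.8, 178.7]
tcp_rot: [-3.134, -0.005, 1.363]
ft_force: [-0.1, 1.3, -1.6]
opening: 0.269
0.2659360494699995 [ 432.50227024 -332.28358682  182.85855373]
```

View pics/m3.png

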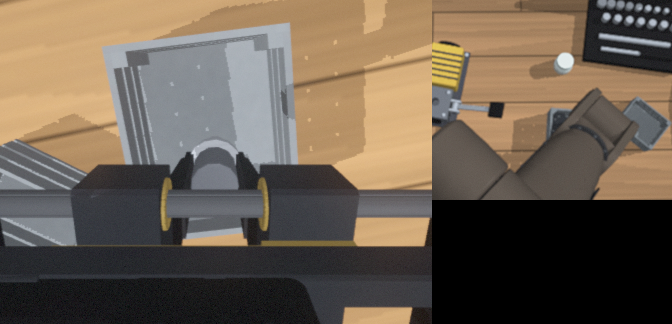

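The jaws are over the middle of the large crate, whose rim runs about (105-295, 25-235). Lower, release, rise.

```bash
python3 -m handwheel '[{"hand":0.0,"x":0,"y":0,"z":-0.03,"spin":0},{"hand":0.0,"x":0,"y":0,"z":-0.06,"spin":0},{"hand":0.0,"x":0,"y":0,"z":-0.085,"spin":0},{"hand":0.0,"x":0,"y":0,"z":-0.1,"spin":0},{"hand":0.0,"x":0,"y":0,"z":-0.108,"spin":0},{"hand":0.0,"x":0,"y":0,"z":-0.108,"spin":0},{"hand":0.0,"x":0,"y":0,"z":-0.108,"spin":0},{"hand":0.055,"x":0,"y":0,"z":-0.108,"spin":0},{"hand":0.055,"x":0,"y":0,"z":-0.108,"spin":0},{"hand":0.055,"x":0,"y":0,"z":-0.108,"spin":0},{"hand":0.055,"x":0,"y":0,"z":-0.108,"spin":0},{"hand":0.055,"x":0,"y":0,"z":-0.108,"spin":0},{"hand":0.055,"x":0,"y":0,"z":-0.1,"spin":0},{"hand":0.055,"x":0,"y":0,"z":-0.07,"spin":0},{"hand":0.055,"x":0,"y":0,"z":-0.03,"spin":0},{"hand":0.055,"x":0,"y":0,"z":0.01,"spin":0},{"hand":0.055,"x":0,"y":0,"z":0.04,"spin":0},{"hand":0.055,"x":0,"y":0,"z":0.06,"spin":0},{"hand":0.055,"x":0,"y":0,"z":0.06,"spin":0}]'
```

```text
t: 6.98
eef_pos: [433.5, -333.8, 248.7]
tcp_rot: [3.135, 0.004, 1.363]
ft_force: [0.2, 0.3, 0.4]
opening: 0.581
```

```bash
python3 -m handwheel '[{"hand":0.0,"x":0.01,"y":0.028,"z":0,"spin":0},{"hand":0.0,"x":0.022,"y":0.06,"z":0,"spin":0},{"hand":0.0,"x":0.034,"y":0.095,"z":0,"spin":0},{"hand":0.0,"x":0.047,"y":0.13,"z":0,"spin":0},{"hand":0.0,"x":0.059,"y":0.165,"z":0,"spin":0},{"hand":0.0,"x":0.072,"y":0.2,"z":0,"spin":0},{"hand":0.0,"x":0.08,"y":0.22,"z":0,"spin":0},{"hand":0.0,"x":0.082,"y":0.228,"z":0,"spin":0},{"hand":0.0,"x":0.082,"y":0.228,"z":-0.03,"spin":0},{"hand":0.0,"x":0.082,"y":0.228,"z":-0.05,"spin":0},{"hand":0.0,"x":0.082,"y":0.228,"z":-0.05,"spin":0},{"hand":0.0,"x":0.082,"y":0.228,"z":-0.05,"spin":0}]'
python3 - <<'E'
from h import *
snap('wrist','w4'); snap('top','t4'); snap('side','s4')
g=lambda n,a,b,c,d,f: cv2.resize(cv2.imread(f'pics/{n}.png')[a:b,c:d],None,fx=f,fy=f,interpolation=cv2.INTER_CUBIC)
im=np.hstack([g('w4',0,300,56,456,1),g('t4',190,290,300,380,3),]); im2=np.hstack([g('s4',90,240,170,370,2),g('t4',130,280,180,300,2)])
cv2.imwrite('pics/m4.png',np.vstack([im,cv2.copyMakeBorder(im2,0,0,0,0,0)[:, :640]])); s=state(); print(s['opening'],s['eef_pos'],s['ft_force'])
w=load('w4');sd=load('s4'); print(proj(w,[515.6,-104,151]), proj(sd,[515.6,-104,151]))
E
```

```text
t: 7.98
eef_pos: [514.1, -105.4, 193.2]
tcp_rot: [-3.139, -0.0, 1.363]
ft_force: [-0.0, -0.2, 1.3]
opening: 0.008
0.0059980413545571536 [ 514.94389182 -105.57261769  194.81168556] [ 0.21163332 -0.28134761 -0.34426954]
[257.73183589 216.19881454] [269.68241306 179.51155115]
```

View pics/m4.png

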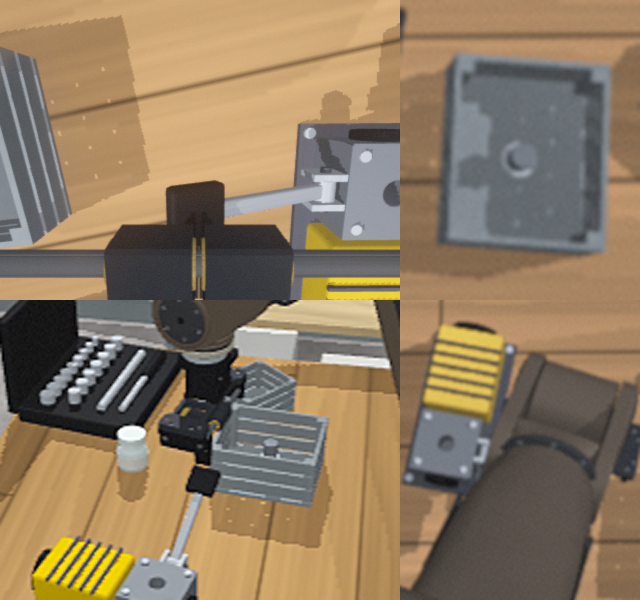

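The cartridge stands inside the large crate at (519,158) and the port is empty. The closed fingers are over the pad, so I'll press gradually along the arc, stopping short of level.

```bash
python3 -m handwheel '[{"hand":0.0,"x":0,"y":0.001,"z":-0.01,"spin":0},{"hand":0.0,"x":0,"y":0.001,"z":-0.02,"spin":0},{"hand":0.0,"x":0,"y":0,"z":-0.028,"spin":0},{"hand":0.0,"x":0,"y":-0.001,"z":-0.034,"spin":0},{"hand":0.0,"x":-0.001,"y":-0.004,"z":-0.04,"spin":0},{"hand":0.0,"x":-0.001,"y":-0.007,"z":-0.046,"spin":0},{"hand":0.0,"x":-0.002,"y":-0.009,"z":-0.052,"spin":0},{"hand":0.0,"x":-0.002,"y":-0.012,"z":-0.058,"spin":0},{"hand":0.0,"x":-0.003,"y":-0.014,"z":-0.064,"spin":0},{"hand":0.0,"x":-0.003,"y":-0.016,"z":-0.07,"spin":0},{"hand":0.0,"x":-0.003,"y":-0.016,"z":-0.07,"spin":0},{"hand":0.0,"x":-0.003,"y":-0.016,"z":-0.07,"spin":0},{"hand":0.0,"x":-0.003,"y":-0.016,"z":-0.07,"spin":0},{"hand":0.0,"x":-0.003,"y":-0.016,"z":-0.07,"spin":0}]'; python3 -c "
from h import *
s=state();print(s['eef_pos'],s['ft_force'])"
```

```text
t: 9.3
eef_pos: [511.6, -120.9, 123.9]
tcp_rot: [3.141, -0.0, 1.363]
ft_force: [1.1, 3.7, 5.1]
opening: 0.003
[ 511.59380001 -120.89892848  123.92252299] [1.12764371 3.66875524 5.06403437]
```

Contact at about 6 N, tip z about 110. I'll go on to TCP z ≈ 101, then trim.

```bash
python3 -m handwheel '[{"hand":0.0,"x":0,"y":-0.001,"z":-0.006,"spin":0},{"hand":0.0,"x":0,"y":-0.002,"z":-0.012,"spin":0},{"hand":0.0,"x":0,"y":-0.003,"z":-0.017,"spin":0},{"hand":0.0,"x":0,"y":-0.003,"z":-0.02,"spin":0},{"hand":0.0,"x":0,"y":-0.003,"z":-0.022,"spin":0},{"hand":0.0,"x":0,"y":-0.003,"z":-0.022,"spin":0},{"hand":0.0,"x":0,"y":-0.003,"z":-0.022,"spin":0},{"hand":0.0,"x":0,"y":-0.003,"z":-0.022,"spin":0}]'
python3 - <<'E'
from h import *
s=state();print(s['eef_pos'],s['ft_force'])
snap('side','s5'); snap('wrist','w5')
g=lambda n,a,b,c,d,f: cv2.resize(cv2.imread(f'pics/{n}.png')[a:b,c:d],None,fx=f,fy=f,interpolation=cv2.INTER_CUBIC)
cv2.imwrite('pics/m5.png',np.hstack([g('s5',130,270,215,315,4),cv2.copyMakeBorder(g('w5',60,300,56,456,1),0,320,0,0,0)]))
c=load('s5'); yaw=-.207; R=lambda lx,ly,z: proj(c,[552+lx*np.cos(yaw)-ly*np.sin(yaw),70+lx*np.sin(yaw)+ly*np.cos(yaw),z])
for q in(.4,.5,.6):
    a=.5-q
    print(q,[((R(sx,-60-(140+l)*np.cos(a)+10*np.sin(a),75+(140+l)*np.sin(a)+10*np.cos(a))-[215,130])*4).round() for sx in(-23,23) for l in(-22,22)])
E
```

```text
t: 9.97
eef_pos: [511.0, -124.4, 102.0]
tcp_rot: [-3.141, 0.001, 1.364]
ft_force: [-3.4, -1.2, 7.7]
opening: 0.005
[ 511.01527798 -124.42915877  102.03436182] [-3.39752145 -1.21463212  7.74299198]
0.4 [array([245., 261.]), array([265., 225.]), array([190., 247.]), array([211., 211.])]
0.5 [array([246., 272.]), array([265., 239.]), array([191., 258.]), array([212., 226.])]
0.6 [array([246., 283.]), array([265., 255.]), array([191., 269.]), array([212., 242.])]
```

View pics/m5.png

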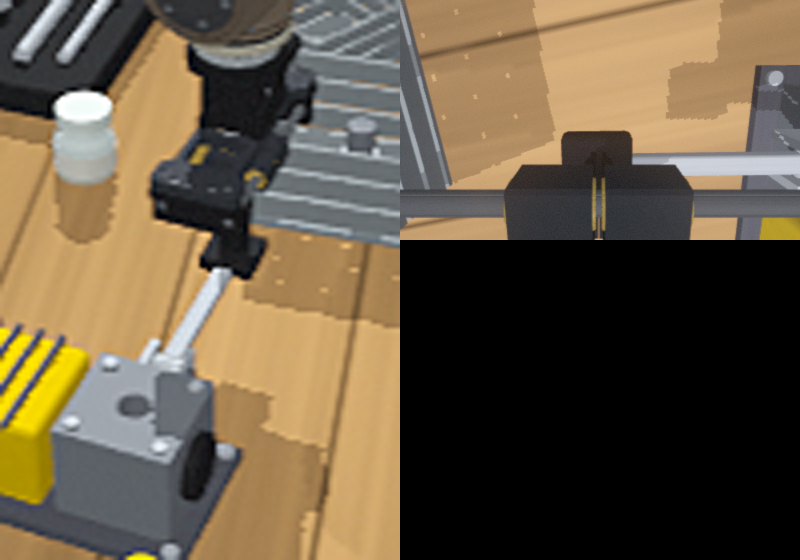

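The pad is nearly level: its outer corner is at (267,240) against a predicted (265,239). By height the angle is about 0.48. Trim 3 mm and settle.

```bash
python3 -m handwheel '[{"hand":0.0,"x":0,"y":-0.0005,"z":-0.001,"spin":0},{"hand":0.0,"x":0,"y":-0.0005,"z":-0.002,"spin":0},{"hand":0.0,"x":0,"y":-0.0005,"z":-0.003,"spin":0},{"hand":0.0,"x":0,"y":-0.0005,"z":-0.003,"spin":0},{"hand":0.0,"x":0,"y":-0.0005,"z":-0.003,"spin":0},{"hand":0.0,"x":0,"y":-0.0005,"z":-0.003,"spin":0},{"hand":0.0,"x":0,"y":-0.0005,"z":-0.003,"spin":0},{"hand":0.0,"x":0,"y":-0.0005,"z":-0.003,"spin":0},{"hand":0.0,"x":0,"y":-0.0005,"z":-0.003,"spin":0},{"hand":0.0,"x":0,"y":-0.0005,"z":-0.003,"spin":0},{"hand":0.0,"x":0,"y":-0.0005,"z":-0.003,"spin":0},{"hand":0.0,"x":0,"y":-0.0005,"z":-0.003,"spin":0}]'; python3 -c "
from h import *
snap('side','s6')
s=state();print(s['eef_pos'],s['ft_force'],s['qvel'].round(4) if hasattr(s['qvel'],'round') else s['qvel'])"
```

```text
t: 11.07
eef_pos: [511.0, -124.7, 99.1]
tcp_rot: [-3.141, 0.001, 1.364]
ft_force: [-3.1, 0.6, 7.7]
opening: 0.002
[ 510.9845028  -124.70669174   99.07457276] [-2.63652774  0.84223154  8.44438209] [-0.0022 -0.0012 -0.0012 -0.0008  0.0006 -0.0002]
```

The tip is at z 85.1, which is the level height, and the push is 8 N, as expected at level. Handing in.

```bash
python3 -c "
from h import *
print(job_done())"
```

```text
the job is handed in; nothing more can be done
None
```

I pulled the worn cartridge out of the pump's port and dropped it into the larger scrap crate. I then pressed the bleed lever down to level and handed the job in with the closed fingers still holding it there, at about 11 s.

- **Cartridge:** the last pictures show it standing inside the larger crate, and the port is empty.
- **Lever:** the fingertips sit at z ≈ 85.1 mm, against 85 mm for a level pad, and the push is about 8 N, the value given for level. I lowered it in steps from above, so by the tip heights it never went near the bottom stop.
- **Lever picture:** I checked the pad in the camera image just before the final 3 mm trim. The outer corner matched a level pad within 2 px. I saved a picture after the trim but did not view it.
- **Bystanders:** the arm did not touch the rack, the wrench, the jar or the look-alikes.

No check failed. One move command was refused because I left out the spin value, and nothing moved; I sent it again with the value added. A sideways force of about 3 N remained on the fingers at the end, which I take to be friction on the pad.

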